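# Level a leaning plaster slab with pry bar and shim

### The job

The heavy plaster slab leans towards the robot because its front bearer is short. Lever its front edge up with the pry bar over the fulcrum block and leave the bar thrown right down so that it holds the slab, slip the slate shim under the front bearer beside the bar, then gently let the slab down on the shim, draw the bar out from under the deck and lay it down flat. Go gently: do not shove or drop the slab or crush the block, and leave the other things alone.

Things in the scene. Friction and masses are not known exactly. Their poses are not given: they have to be found in the camera images.
- slab: White plaster slab in a timber tray with a clay dish on it, on a plywood deck 340 x 420 x 18 mm; about 11 kg. Origin: below the middle of the deck's front edge, in the plane of the rear bearer's foot; x away from the robot, y left, z up. Deck underside z 68. Two bearers 40 x 400 mm along y: front x 60..100, foot at z 6 (6 mm short), rear x 270..310, foot z 0. Tray x 64..336, up to z 171. Leans 1.6 degrees at first.
- slab_edge (a point): Middle of the deck's front lower edge (slab frame 0, 0, 68 mm): about 60 mm above the bench at first, 68 when level. The deck overhangs the front face of the front bearer by 60 mm.
- slab_left (a point): Point on the deck's front lower edge 120 mm left of the middle (slab frame 0, 120, 68 mm); 68 mm above the bench when level.
- slab_right (a point): Point on the deck's front lower edge 120 mm right of the middle (slab frame 0, -120, 68 mm); 68 mm above the bench when level.
- block: Fulcrum: loose terracotta-coloured firebrick piece 175 x 75 x 32 mm, 0.85 kg, its far end 19 to 25 mm under the deck's front edge, long side (x) towards the slab. Origin: centre of its underside. It carries 45 to 60 N while the bar holds the slab up and crushes at 80 N, so press no harder than needed.
- bar: Steel rolling-head pry bar, 0.6 kg, lying on the block. Origin: underside of its round heel (radius 8 mm, 30 wide); blue shank to -x, 258 long, 16 wide, 14 high, black at the end; centre of mass near x -103; fingers fit round it behind the block, x -165 to -200. The toe stands up: flat, too high to go under the deck; handle raised 48 to 53 degrees it goes under. It lifts from about 42 degrees down.
- bar_toe (a point): Axis of the toe's rounded tip (radius 3.5 mm, 30 wide), bar frame (8.5, 0, 39.9) mm. With the heel rolling on the block it slides back about 25 mm under the deck as the bar is thrown flat: start it 30 to 40 mm in from the edge. Thrown flat, the bar stays by itself and holds the edge about 7 mm above level.
- shim: Grey slate strip 180 x 40 x 6 mm, 0.11 kg, flat on the bench left or right of the work. Origin: centre of its underside, x along its length.
- shim_nose (a point): Middle of the shim's +x end, half way up (shim frame 90, 0, 3 mm); at first the end farther from the robot. This end goes under the front bearer, about to its back face; the other end stays out in front of the deck.
- bowl: Bystander: terracotta bowl, 100 mm across, 60 high, on the bench on the other side from the shim. Origin: centre of its underside.
- jar: Bystander: white jar with yellow cap, 72 mm across, 100 high. Origin: centre of its underside.
- prop: Bystander: buff ceramic kiln prop, an upright cylinder 50 mm across, 80 high. Origin: centre of its underside.
Mind the look-alikes: they are no part of the job. What is shaped like the block but blue or green is not meant.

How it is judged:
By the outcome, as a careful person would: the job done as asked, in the order asked, and still so for the second after the job is handed in, with the robot touching nothing.
It also fails if it takes over 72 s, if anything falls off the work surface, if the arm or the gripper's body presses on something with over 40 N, if the wrist force passes 120 N, or if a joint passes its speed limit or range.

### The arm

A 6-joint arm with a two-finger parallel gripper is mounted at the origin on the work surface. World frame = base frame: x ahead of the robot, y to its left, z up, the work surface at z = 0. Lengths are in mm, angles in rad, forces in N, time in s.
With the tool pointing down it reaches from about 350 to 875 mm from the base axis. Payload 4.2 kg.
Tool frame: the origin (TCP) lies at the very end of the fingers, on their centre line; the grasp point (between the pads) lies 19 mm behind it; z points along the fingers, y is the direction in which the jaws open and shut (so a half turn about z gives the same grasp; the last joint's range is limited). The gripper opens to 85 mm and grips with 20 to 120 N. Pads are 22 mm wide; open, the fingers measure 114 mm over their backs; the gripper's body (76 mm by 85 mm) begins 54 mm behind the grasp point. The pads swing forward as they close: fully open they stand 13 mm farther back than shut.
Start: joints at [1.376, 0.385, 0.008, 0, -1.194, -0.259], TCP at [273.956, 561.736, 231.312] pointing down, gripper open.
Joint ranges: [-3.14, 3.14], [-1.21, 2.06], [-1.07, 1.41], [-3.16, 2.05], [-2.99, -0.16], [-3.1, 3.1]. Speed limits (rad/s): [2.79, 2.79, 3.14, 3.14, 3.14, 3.14].

### API

Orientations are given as a unit quaternion [x, y, z, w].
In Python, from bench import arm, optics, job gives the robot as it stands.
- The arm moves only by the tool send_rows, never from a script. Its argument "steps" is a list that holds one entry, the list of rows, each a list of 5 numbers: the shift along the tool's x, y, z in cm, then the turn about the tool's z in rad, then the opening, from 0 (shut) to 1 (fully open). A call has 1 to 10 rows; each row shifts and turns the pose as measured when the row begins, along the tool's axes as they then stand; what a row does not reach is not made up. A row lasts 1/12 s, in which the tool goes at most 41.7 mm and 7.16 degrees, less where a joint would pass 70% of its speed; a pose out of reach is approached as far as the arm can. A call with a gripper value outside its range is refused whole. The fingers move at their own pace and stop on an object; the grip force is fixed at half the most. Time passes only in rows, so rows that do not move let the fingers close. It gives the time, the measured TCP pose, the force and the opening at its end, in the units of the state.
- arm.read_state(): the state, without advancing time (a new reading comes with each control period).
- optics.get_image(name): name is "side" or "top"; returns (picture, depth): 384x512x3 uint8, blue, green, red; 384x512 float32, mm along the optical axis (not along the pixel's ray), 0 where there is no reading.
- optics.get_calibration(name): a dict with "K" (3x3 intrinsics, pixels), "rvec" (rotation vector, rad) and "tvec" (3), from world to camera coordinates, as OpenCV has them. Camera axes: x right, y down, z forward; pixel columns grow to the right and rows downward; lengths in mm; the calibration is good to about 2 mm. A picture is of the moment at which its call begins. get_calibration takes no time and is no camera call.
- job.job_done(): hands the job in, once; it reports no verdict.
The state is a dict: "clock": time; "joints": joint angles; "joint_vel": joint speeds; "joint_efforts": joint torques, N m; "position": TCP position; "ee_rot": TCP orientation; "contact_force": force on the tool from outside, world axes, zero at the start; "wrist_torque": the same for the moment, N m; "gripper_width": finger opening in mm.
Only numpy, scipy, OpenCV 4.12 (cv2) and the standard library are available. Lean on these libraries where they do the work, as an engineer would, in place of code of your own. Each camera call takes 0.05 s, during which the arm holds its last target. There are 200 camera calls.

## Working session

There is one attempt and no reset: what is moved stays moved. The work goes in short steps, Python scripts to look and compute and a tool call to move; the robot and the scene stay as the last step left them, time stands still between calls to the robot, and variables do not carry over. Pictures are saved under pics/ and viewed, about 8 in all and at most 12, crops included, and the job is handed in when it is done.

Besides the shell and the picture viewer there is one more tool, called after "Call:" in YAML: its name, and indented under it one key for each argument. send_rows: Moves the arm, as the interface text tells. Its arguments: {"type":"object","properties":{"steps":{"type":"array","items":{"type":"array","items":{"type":"array","items":{"type":"number"}}}}},"required":["steps"]}

```bash
ls; mkdir -p pics
cat > h.py <<'E'
import numpy as np, cv2
from scipy.spatial.transform import Rotation as R
from bench import arm, optics, job
def cam(n):
    c=optics.get_calibration(n); return np.array(c['K'],float),cv2.Rodrigues(np.array(c['rvec'],float))[0],np.array(c['tvec'],float).reshape(3)
def cloud(n,depth):
    K,Rm,t=cam(n); v,u=np.mgrid[:384,:512]
    p=np.stack([(u-K[0,2])/K[0,0]*depth,(v-K[1,2])/K[1,1]*depth,depth],-1)
    w=(p-t)@Rm; w[depth<=0]=np.nan; return w
def proj(n,P):
    K,Rm,t=cam(n); q=np.atleast_2d(P)@Rm.T+t; q=q@K.T; return q[:,:2]/q[:,2:]
E
python3 - <<'E'
from h import *
s=arm.read_state(); print(s)
for n in('side','top'):
    im,d=optics.get_image(n); np.savez(f'{n}0.npz',im=im,d=d); cv2.imwrite(f'pics/{n}0.png',im)
    K,Rm,t=cam(n); print(n,K[0,0],'pos',-Rm.T@t,'fwd',Rm[2])
a=cv2.imread('pics/side0.png');b=cv2.imread('pics/top0.png')
cv2.imwrite('pics/both0.png',cv2.resize(np.vstack([a,b]),None,fx=.78,fy=.78))
E
```

```text
pics
{'clock': 0.0, 'joints': array([ 1.37556392e+00,  3.85562917e-01,  6.61180054e-03, -4.93309166e-04,
       -1.19395160e+00, -2.58628286e-01]), 'joint_vel': array([-0.00021032, -0.00155233, -0.0001864 , -0.00092901,  0.00044033,
       -0.00117965]), 'joint_efforts': array([ 3.02531262e-04, -3.92289877e+01,  1.88405067e+01,  4.18635651e+00,
       -4.48429899e-03,  1.32096710e-05]), 'position': array([273.73823106, 561.22452649, 230.2130715 ]), 'ee_rot': array([ 9.74340572e-01, -2.25076180e-01, -1.95757606e-04,  1.05992870e-03]), 'contact_force': array([-0.64255755, -0.45553193,  0.74303344]), 'wrist_torque': array([-0.00920087, -0.03598776, -0.0132887 ]), 'gripper_width': 85.25112144484103}
side 423.14212899811446 pos [ -69.30326816 -787.1524527  1007.60680611] fwd [ 0.44527212  0.5682642  -0.69195993]
top 483.2526895653638 pos [ 342.11150816    4.01838061 1660.44779375] fwd [ 0.11023766  0.0042879  -0.99389601]
```

View pics/both0.png

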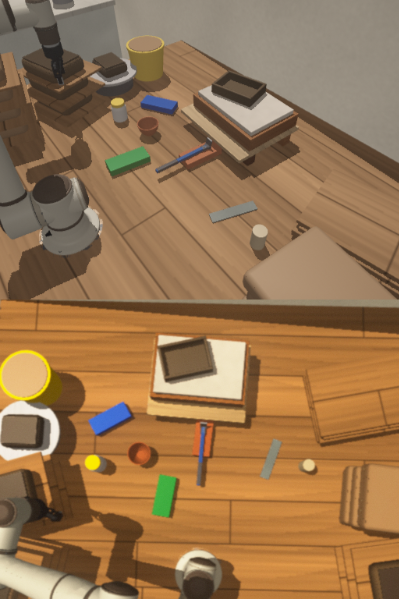

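The scene: the slab is at the top, with a red-brown block carrying the blue bar in front of it (top view about (203,440) in the picture). The grey shim is on the right at (271,459) with the prop beyond it, and the bowl and jar are on the left. The blue and green blocks at (110,418) and (165,495) are the look-alikes. I'll confirm with a crop and measure.

Run:
```python
from h import *
T=np.load('top0.npz'); im,d=T['im'],T['d']; w=cloud('top',d)
hsv=cv2.cvtColor(im,cv2.COLOR_BGR2HSV).astype(int)
z=w[...,2]
def fit(m,name):
    m=m.astype(np.uint8); n,l,s,c=cv2.connectedComponentsWithStats(m)
    for i in range(1,n):
        if s[i,4]<60: continue
        P=w[l==i]; r=cv2.minAreaRect(P[:,:2].astype(np.float32))
        print(name,'px',c[i].round(),'n',s[i,4],'ctr',np.round(r[0],1),'sz',np.round(r[1],1),'ang',round(r[2],1),'z med',np.nanmedian(P[:,2]).round(1),'zmax',np.nanmax(P[:,2]).round(1))
H,S,V=hsv[...,0],hsv[...,1],hsv[...,2]
reg=np.zeros(H.shape,bool); reg[120:270,170:430]=1
fit(reg&(z>22)&(z<60)&((H<9)|(H>172))&(S>120),'red')
fit(reg&(z>22)&(z<90)&(H>100)&(H<135)&(S>60),'blue')
fit(reg&(z<14)&(S<75)&(V>60),'grey')
fit((z>60)&(z<110)&(w[...,0]>480)&(abs(w[...,1])<300)&(w[...,0]<700),'deck')
fit((z>130)&(w[...,0]>480)&(abs(w[...,1])<300),'slabtop')
for (a,b) in [(160,240)]:
    pass
cv2.imwrite('pics/crop1.png',cv2.resize(im[120:260,170:350],None,fx=4,fy=4,interpolation=cv2.INTER_CUBIC))
```

```text
blue px [258. 186.] n 183 ctr [550.4  -0.6] sz [ 15.1 150.2] ang 86.2 z med 43.5 zmax 53.7
grey px [347. 204.] n 540 ctr [ 499.7 -306.6] sz [ 37.  176.7] ang 70.7 z med 3.8 zmax 13.6
deck px [257. 147.] n 1636 ctr [672.8  28.7] sz [421.4  54.7] ang 89.9 z med 76.6 zmax 91.1
slabtop px [255.  89.] n 10046 ctr [856.7  17.7] sz [393.2 275.6] ang 86.4 z med 167.3 zmax 224.9
```

View pics/crop1.png

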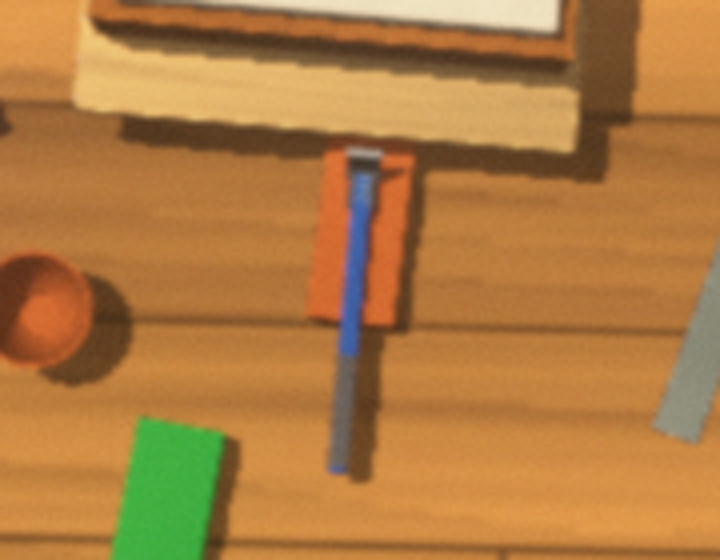

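The crop confirms the work things. The terracotta block has corners (310,316), (395,325), (415,155) and (327,150). The bar's toe is at (364,153) and its black end at (338,470), and the deck's front edge runs from (76,107) to (577,152). The green block is a look-alike. Now to compute the poses.

```bash
cat >> h.py <<'E'
def ray(n,uv,z):
    K,Rm,t=cam(n); o=-Rm.T@t; d=Rm.T@np.linalg.inv(K)@np.array([*uv,1.]); return o+d*(z-o[2])/d[2]
E
python3 - <<'E'
from h import *
f=lambda u,v,z: ray('top',(u/4+170-.375,v/4+120-.375),z)
g=lambda p:np.round(p[:2],1)
for n,u,v,z in [('edgeL',76,107,78),('edgeR',577,152,78),('toe',364,153,75),('barend',338,470,39),('blk nl',310,316,32),('blk nr',395,325,32),('blk fl',327,150,32),('blk fr',415,157,32),('shim near l',655,428,6),('shim near r',697,440,6)]: print(n,g(f(u,v,z)))
T=np.load('top0.npz'); w=cloud('top',T['d']); z=w[...,2]
# deck edge from depth: for each y bin min x of deck points
m=(z>66)&(z<90)&(w[...,0]>600)&(w[...,0]<760)
P=w[m]
ys=[];xs=[]
for y in range(-170,230,20):
    q=P[abs(P[:,1]-y)<8]
    if len(q)>5: ys.append(y); xs.append(np.percentile(q[:,0],3))
c=np.polyfit(ys,xs,1); print('edge x=%.4f y+%.1f'%tuple(c), np.round(xs-np.polyval(c,ys),1)); print('y range',np.percentile(P[:,1],[1,99]))
# shim
hsv=cv2.cvtColor(T['im'],cv2.COLOR_BGR2HSV)
q=w[(z<14)&(hsv[...,1]<75)&(hsv[...,2]>60)&(abs(w[...,0]-500)<110)&(abs(w[...,1]+306)<70)][:,:2]
u,s,vt=np.linalg.svd(q-q.mean(0),full_matrices=False); print('shim',q.mean(0),vt[0])
print('bowl/prop/green z>25 blobs')
E
```

```text
edgeL [673.4 235.3]
edgeR [ 644.9 -182.3]
toe [640.6  -5.5]
barend [378.1  10.1]
blk nl [507.6  36.9]
blk nr [501.6 -35.2]
blk fl [650.5  26. ]
blk fr [646.2 -49.4]
shim near l [ 420.9 -259.7]
shim near r [ 411.5 -295.6]
edge x=0.0664 y+655.5 [  3.    2.2   1.9   2.4   2.4   2.    1.9   1.6 -17.5 -15.9   2.3   1.5
   2.2   1.5   1.4   1.1   1.4   0.9   1.6   1.9]
y range [-829.58848961  781.01523037]
shim [ 499.78875876 -306.34659591] [-0.94352496  0.33130144]
bowl/prop/green z>25 blobs
```

Call:
send_rows:
  steps:
    - [[2.6,2.8,0,0,1],[2.6,2.8,0,0,1],[2.6,2.8,0,0,1],[2.6,2.8,0,0,1],[2.6,2.8,0,0,1],[2.6,2.8,0,0,1],[2.6,2.8,0,0,1],[2.6,2.8,0,0,1],[2.6,2.8,0,0,1],[2.6,2.8,0,0,1]]

```text
clock: 0.93
position: [384.7, 184.5, 224.9]
ee_rot: [0.976, -0.219, -0.002, 0.005]
contact_force: [1.0, 0.1, -0.3]
gripper_width: 85.3
```

```bash
cat >> h.py <<'E'
def st(): 
    s=arm.read_state(); r=R.from_quat(s['ee_rot']); x=r.as_matrix()[:,0]
    print('t%.2f'%s['clock'],'pos',s['position'].round(1),'yaw',np.degrees(np.arctan2(x[1],x[0])).round(1),'F',s['contact_force'].round(1),'M',s['wrist_torque'].round(2),'w',round(s['gripper_width'],1))
    return s,r
def to(xyz,yaw=None):
    s,r=st(); d=r.inv().apply(np.array(xyz)-s['position']); x=r.as_matrix()[:,0]
    print('shift cm',(d/10).round(2), 'turn', None if yaw is None else round(-np.radians((yaw-np.degrees(np.arctan2(x[1],x[0]))+180)%360-180),3))
E
python3 -c "
from h import *
to([442,6.5,150],-3.5)"
```

```text
t0.93 pos [384.7 184.5 224.9] yaw -25.3 F [ 1.   0.1 -0.3] M [ 0.03 -0.2  -0.05] w 85.3
shift cm [12.8  13.55  7.63] turn -0.381
```

Call:
send_rows:
  steps:
    - [[2.6,2.7,1.2,0,1],[2.6,2.7,1.2,0,1],[2.6,2.7,1.2,0,1],[2.6,2.7,1.2,0,1],[2.2,2.5,1.2,0,1],[0,0,1,-0.1,1],[0,0,0,-0.1,1],[0,0,0,-0.1,1],[0,0,0,-0.08,1],[0,0,0,0,1]]

```text
clock: 1.77
position: [440.1, -8.2, 151.3]
ee_rot: [1.0, -0.029, -0.005, 0.004]
contact_force: [0.3, 0.0, 0.6]
gripper_width: 85.2
```

```bash
python3 -c "
from h import *
to([442,6.5,27],-3.5)
im,d=optics.get_image('side'); cv2.imwrite('pics/side1.png',cv2.resize(im[110:250,170:420],None,fx=3.2,fy=3.2,interpolation=cv2.INTER_CUBIC))
print(proj('side',[[442,6.5,39],[634,-5,32]]))"
```

```text
t1.77 pos [440.1  -8.2 151.3] yaw -3.4 F [0.3 0.  0.6] M [-0.01  0.01  0.07] w 85.2
shift cm [ 0.22 -1.58 12.42] turn 0.002
[[217.50212348 209.41728305]
 [265.52235345 186.99379009]]
```

Call:
send_rows:
  steps:
    - [[0.1,-0.8,2.0,0,1],[0.1,-0.8,2.5,0,1],[0,0,3,0,1],[0,0,3,0,1],[0,0,2.2,0,1],[0,0,0,0,1]]

```text
clock: 2.32
position: [446.3, 9.6, 23.1]
ee_rot: [0.999, -0.037, 0.001, 0.002]
contact_force: [-0.2, -0.5, -0.1]
gripper_width: 85.4
```

```bash
python3 -c "
from h import *
to([442,6.5,24],-3.5)"
```

```text
t2.32 pos [446.3   9.6  23.1] yaw -4.2 F [-0.2 -0.5 -0.1] M [-0.07  0.09 -0.01] w 85.4
shift cm [-0.4   0.34 -0.09] turn -0.012
```

Call:
send_rows:
  steps:
    - [[-0.4,0.3,-0.1,0,1],[0,0,0,0,0.5],[0,0,0,0,0.2],[0,0,0,0,0],[0,0,0,0,0],[0,0,0,0,0],[0,0,0,0,0],[0,0,0,0,0]]

```text
clock: 2.98
position: [444.8, 7.9, 30.0]
ee_rot: [0.999, -0.038, 0.006, 0.0]
contact_force: [2.3, -0.6, -3.7]
gripper_width: 14.6
```

Run:
```python
from h import *
s,r=st()
im,d=optics.get_image('side'); cv2.imwrite('pics/side2.png',cv2.resize(im[110:250,170:420],None,fx=3.2,fy=3.2,interpolation=cv2.INTER_CUBIC))
# plan arc: heel centre C, grip at bar(-gx,7)
h0=np.array([634.,40.]); g=s['position'][[0,2]]+[0,19-4-19+0]
ax=s['position'][0]-634
for th in range(0,55,10):
    a=np.radians(th); X=np.array([np.cos(a),-np.sin(a)]);Z=np.array([np.sin(a),np.cos(a)])
    p=h0+[8*a,0]+ax*X-1*Z; print(th,p.round(1),(p-(h0+[ax,-1])).round(1))
```

```text
t2.98 pos [444.8   7.9  30. ] yaw -4.4 F [ 2.3 -0.6 -3.7] M [-0.06 -0.17 -0.04] w 14.6
0 [444.8  39. ] [0. 0.]
10 [448.9  71.9] [ 4.1 32.9]
20 [458.7 103.8] [13.9 64.8]
30 [473.9 133.7] [29.  94.7]
40 [494.  160.8] [ 49.2 121.8]
50 [518.6 184.3] [ 73.8 145.3]
```

View pics/side2.png

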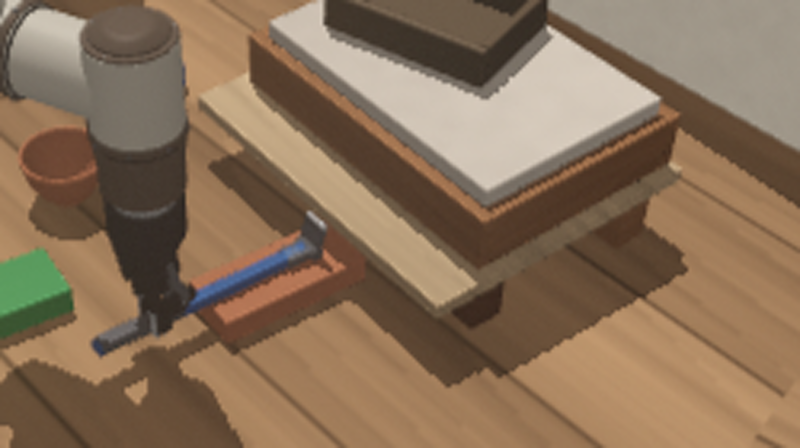

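The gripper holds the bar behind the block at about crop (160,310), and the toe at (315,225) still stands in front of the deck edge. The bar has to come back about 25 mm before I tip it up, or the toe will hit the edge.

Call:
send_rows:
  steps:
    - [[-0.8,0,0,0,0],[-0.8,0,0,0,0],[-0.8,0,0,0,0],[0,0,-0.8,0,0],[0.1,0,-0.8,0,0],[0.2,0,-1.2,0,0],[0.3,0,-1.2,0,0],[0.4,0,-1.2,0,0],[0,0,0,0,0]]

```text
clock: 3.78
position: [414.8, 5.8, 79.9]
ee_rot: [0.999, -0.039, -0.008, 0.005]
contact_force: [0.9, 0.3, -5.2]
gripper_width: 14.4
```

```bash
cat >> h.py <<'E'
def bar(n='side'):
    im,d=optics.get_image(n); w=cloud(n,d); h=cv2.cvtColor(im,cv2.COLOR_BGR2HSV)
    m=(h[...,0]>100)&(h[...,0]<135)&(h[...,1]>90)&(w[...,0]>330)&(w[...,0]<720)&(abs(w[...,1])<60)&(w[...,2]>20)&(w[...,2]<260)
    P=w[m]; c=np.median(P,0)
    for _ in range(3):
        u,s,vt=np.linalg.svd(P-P.mean(0),full_matrices=False); v=vt[0]*np.sign(vt[0][0]); q=P-P.mean(0); e=np.linalg.norm(q-np.outer(q@v,v),axis=1); P=P[e<max(12,2*np.median(e))]
    t=(P-P.mean(0))@v
    print(n,len(P),'pitch(handle up)',np.degrees(np.arcsin(-v[2])).round(1),'yaw',np.degrees(np.arctan2(v[1],v[0])).round(1),'ends',(P.mean(0)+t.min()*v).round(1),(P.mean(0)+t.max()*v).round(1))
    return im
E
python3 - <<'E'
from h import *
st(); bar('top'); im=bar('side')
cv2.imwrite('pics/side3.png',cv2.resize(im[110:250,170:420],None,fx=3.2,fy=3.2,interpolation=cv2.INTER_CUBIC))
E
```

```text
t3.78 pos [414.8   5.8  79.9] yaw -4.5 F [ 0.9  0.3 -5.2] M [0.18 0.16 0.05] w 14.4
top 76 pitch(handle up) 4.7 yaw -4.7 ends [494.5   1.4  89. ] [575.9  -5.4  82.3]
side 108 pitch(handle up) 4.4 yaw -4.4 ends [445.   -3.2  91. ] [568.9 -12.8  81.3]
```

View pics/side3.png

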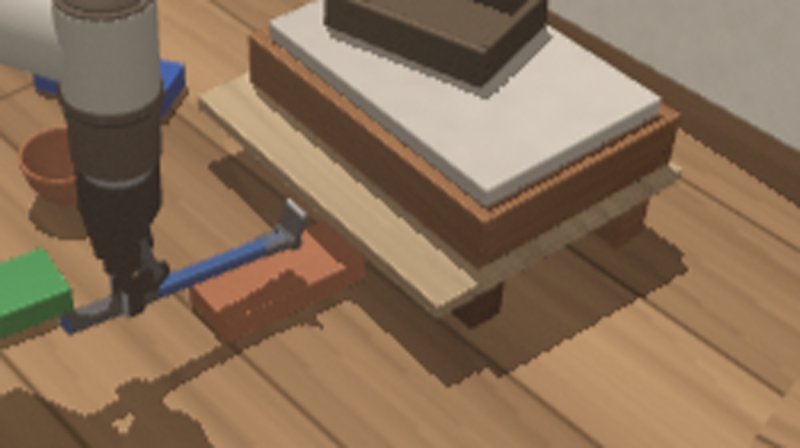

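The whole bar came up level in the grip: it is pitched only 4.5° and its heel is off the block, because pad friction holds it. I'll lower the heel to just above the block and test whether a slightly eased grip lets the bar pivot.

Call:
send_rows:
  steps:
    - [[0,0,0.8,0,0],[0,0,0.8,0,0],[0,0,0.6,0,0],[0,0,0.4,0,0],[0,0,0,0,0.16],[0,0,0,0,0.16],[0,0,0,0,0.165],[0,0,0,0,0.165]]

```text
clock: 4.55
position: [405.3, 2.9, 44.9]
ee_rot: [0.999, -0.041, -0.017, 0.008]
contact_force: [0.4, -0.6, -4.2]
gripper_width: 14.3
```

Run:
```python
from h import *
st(); bar('top'); im=bar('side')
```

```text
t4.55 pos [405.3   2.9  44.9] yaw -4.7 F [ 0.4 -0.6 -4.2] M [ 0.03  0.33 -0.05] w 14.3
top 86 pitch(handle up) 5.7 yaw -5.3 ends [491.9  -2.6  53.4] [574.2 -10.2  45.1]
side 107 pitch(handle up) 4.3 yaw -5.3 ends [441.8  -5.1  56.1] [558.3 -16.   47.4]
```

Call:
send_rows:
  steps:
    - [[0,0,0,0,0.168],[0,0,-0.5,0,0.17],[0,0,-0.5,0,0.17],[0,0,-0.5,0,0.17]]

```text
clock: 4.98
position: [405.5, 3.0, 61.0]
ee_rot: [0.999, -0.041, -0.017, 0.008]
contact_force: [-1.2, -0.9, -6.3]
gripper_width: 14.7
```

Run:
```python
from h import *
st(); bar('top'); im=bar('side')
```

```text
t4.98 pos [405.5   3.   61. ] yaw -4.7 F [-1.2 -0.9 -6.3] M [-0.05  0.29  0.02] w 14.7
top 82 pitch(handle up) 9.1 yaw -4.4 ends [494.1  -3.   59.9] [577.5  -9.4  46.6]
side 104 pitch(handle up) 10.5 yaw -4.3 ends [437.1  -5.3  71.8] [561.2 -14.6  48.7]
```

Easing to 0.17 lets the bar pivot, and the pitch is now about 10° with the heel on the block. I'll continue along the arc.

Call:
send_rows:
  steps:
    - [[0.17,0,-0.8,0,0.17],[0.2,0,-0.8,0,0.17],[0.25,0,-0.8,0,0.17],[0.26,0,-0.8,0,0.17],[0.32,0,-0.76,0,0.17],[0.32,0,-0.76,0,0.17],[0.38,0,-0.74,0,0.17],[0.38,0,-0.74,0,0.17]]

```text
clock: 5.75
position: [428.1, 1.4, 124.5]
ee_rot: [0.999, -0.042, -0.019, 0.008]
contact_force: [0.4, 0.6, -5.8]
gripper_width: 14.7
```

Run:
```python
from h import *
st(); bar('top'); im=bar('side')
```

```text
t5.75 pos [428.1   1.4 124.5] yaw -4.8 F [ 0.4  0.6 -5.8] M [ 0.06  0.28 -0.03] w 14.7
top 49 pitch(handle up) 25.2 yaw -4.8 ends [527.6  -6.   90.2] [584.4 -10.8  63.3]
side 74 pitch(handle up) 24.7 yaw -4.5 ends [457.5  -7.2 127.2] [566.8 -15.8  76.7]
```

Call:
send_rows:
  steps:
    - [[0,0,0,0,0.172],[0,0,0,0,0.172],[0.1,0,-0.3,0,0.172],[0.2,0,-0.4,0,0.172]]

```text
clock: 6.18
position: [431.1, 1.3, 130.9]
ee_rot: [0.999, -0.042, -0.02, 0.008]
contact_force: [0.2, 0.6, -6.0]
gripper_width: 15.0
```

Run:
```python
from h import *
st(); bar('top'); im=bar('side')
cv2.imwrite('pics/side4.png',cv2.resize(im[110:250,170:420],None,fx=3.2,fy=3.2,interpolation=cv2.INTER_CUBIC))
```

```text
t6.18 pos [431.1   1.3 130.9] yaw -4.8 F [ 0.2  0.6 -6. ] M [0.18 0.21 0.  ] w 15.0
top 31 pitch(handle up) 37.3 yaw -1.5 ends [534.7  -8.4  80.7] [576.8  -9.5  48.7]
side 58 pitch(handle up) 32.3 yaw -5.2 ends [456.6  -7.9 128.9] [563.4 -17.5  61. ]
```

Call:
send_rows:
  steps:
    - [[0.43,0,-0.7,0,0.172],[0.47,0,-0.68,0,0.172],[0.5,0,-0.66,0,0.172],[0.52,0,-0.62,0,0.172],[0.55,0,-0.6,0,0.172],[0.58,0,-0.58,0,0.172],[0.6,0,-0.57,0,0.172],[0,0,0,0,0.172]]

```text
clock: 6.95
position: [475.8, -1.1, 179.6]
ee_rot: [0.999, -0.042, -0.017, 0.007]
contact_force: [1.4, 0.1, -5.2]
gripper_width: 15.0
```

Run:
```python
from h import *
st(); bar('top'); im=bar('side')
cv2.imwrite('pics/side4.png',cv2.resize(im[100:240,150:400],None,fx=3.2,fy=3.2,interpolation=cv2.INTER_CUBIC))
```

```text
return _methods._mean(a, axis=axis, dtype=dtype,
  ret = um.true_divide(
h.py:26: RuntimeWarning: Mean of empty slice.
  u,s,vt=np.linalg.svd(P-P.mean(0),full_matrices=False); v=vt[0]*np.sign(vt[0][0]); q=P-P.mean(0); e=np.linalg.norm(q-np.outer(q@v,v),axis=1); P=P[e<max(12,2*np.median(e))]
Traceback (most recent call last):
  File "h.py", line 26, in bar
    u,s,vt=np.linalg.svd(P-P.mean(0),full_matrices=False); v=vt[0]*np.sign(vt[0][0]); q=P-P.mean(0); e=np.linalg.norm(q-np.outer(q@v,v),axis=1); P=P[e<max(12,2*np.median(e))]
                                                             ~~^^^
IndexError: index 0 is out of bounds for axis 0 with size 0
```

View pics/side4.png

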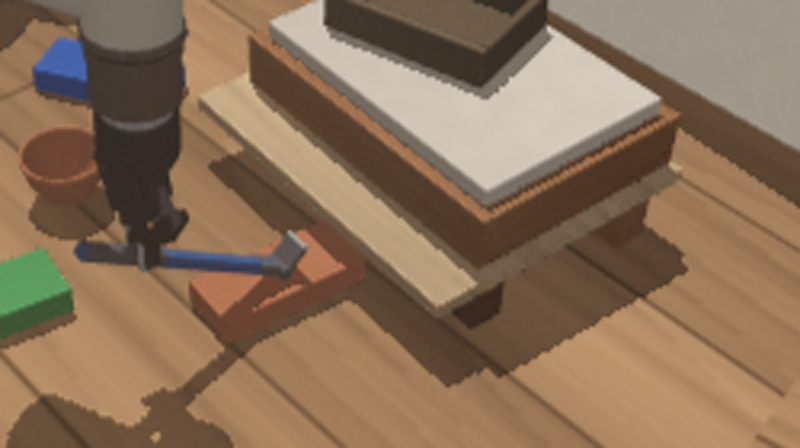

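That was the picture from the pose before (bar about 33° up, heel on the block at crop (285,265)). Now I'll measure the present pose from the side only.

Run:
```python
from h import *
st(); im=bar('side')
cv2.imwrite('pics/side5.png',cv2.resize(im[100:240,150:400],None,fx=3.2,fy=3.2,interpolation=cv2.INTER_CUBIC))
```

```text
t7.00 pos [474.6  -1.2 178.8] yaw -4.8 F [-0.8 -0.9 -6.2] M [ 0.06  0.27 -0.  ] w 14.5
side 43 pitch(handle up) 37.9 yaw -3.7 ends [498.3 -11.7 171.6] [591.7 -17.8  98.7]
```

View pics/side5.png

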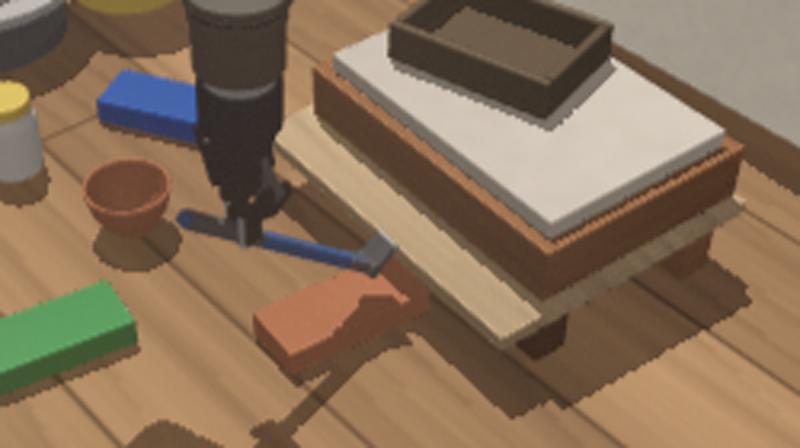

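The bar is at about 38° and hovering again, heel at crop (375,265) above the block. I'll lower it back near the block, ease a little more, and raise in smaller steps.

Call:
send_rows:
  steps:
    - [[-0.4,0,0.8,0,0.17],[-0.4,0,0.8,0,0.17],[-0.4,0,0.8,0,0.17],[0,0,0,0,0.173],[0,0,0,0,0.174],[0,0,0,0,0.174],[0.2,0,-0.4,0,0.174],[0.2,0,-0.4,0,0.174]]

```text
clock: 7.72
position: [459.2, -1.5, 157.4]
ee_rot: [0.999, -0.042, -0.023, 0.009]
contact_force: [0.2, -0.4, -6.3]
gripper_width: 15.2
```

Run:
```python
from h import *
st(); im=bar('side')
```

```text
t7.72 pos [459.2  -1.5 157.4] yaw -4.8 F [ 0.2 -0.4 -6.3] M [ 0.07  0.08 -0.05] w 15.2
side 30 pitch(handle up) 42.4 yaw -5.4 ends [480.6 -12.4 148.2] [565.7 -20.5  70.2]
```

Call:
send_rows:
  steps:
    - [[0.35,0,-0.35,0,0.175],[0.4,0,-0.38,0,0.175],[0.4,0,-0.38,0,0.175],[0.4,0,-0.38,0,0.175],[0.4,0,-0.38,0,0.175],[0,0,0,0,0.175]]

```text
clock: 8.27
position: [484.6, -2.7, 179.5]
ee_rot: [0.999, -0.042, -0.02, 0.008]
contact_force: [1.0, -0.4, -5.5]
gripper_width: 15.1
```

Run:
```python
from h import *
st(); im=bar('side')
```

```text
t8.27 pos [484.6  -2.7 179.5] yaw -4.8 F [ 1.  -0.4 -5.5] M [ 0.12 -0.14 -0.01] w 15.1
side 1 pitch(handle up) -0.0 yaw 0.0 ends [504.  -14.7 164.7] [504.  -14.7 164.7]
```

```bash
sed -i 's/(h\[...,1\]>90)/(h[...,1]>40)/; s/h\[...,0\]>100/h[...,0]>95/' h.py
python3 - <<'E'
from h import *
st(); im=bar('side')
cv2.imwrite('pics/side6.png',cv2.resize(im[130:230,210:350],None,fx=5,fy=5,interpolation=cv2.INTER_CUBIC))
E
```

```text
t8.32 pos [483.8  -2.8 179.1] yaw -4.9 F [ 0.3  0.1 -5.9] M [0.12 0.15 0.02] w 15.0
side 124 pitch(handle up) 49.6 yaw -7.4 ends [429.5  -3.3 245. ] [576.5 -22.4  70.6]
```

View pics/side6.png

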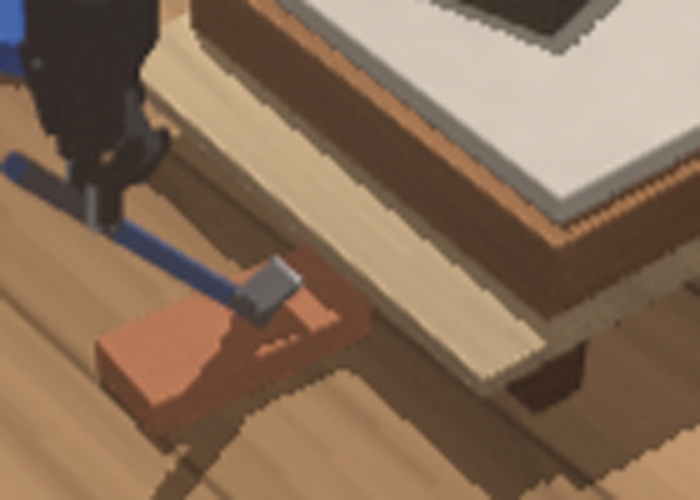

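The heel sits on the block at crop (260,305) with the bar raised about 50°, and the toe is still clear of the deck. I'll push in along the bar.

Call:
send_rows:
  steps:
    - [[0.6,0,-0.02,0,0.173],[0.6,0,-0.02,0,0.173],[0.6,0,-0.02,0,0.173],[0.6,0,-0.02,0,0.173],[0.6,0,-0.02,0,0.173],[0.6,0,-0.02,0,0.173]]

```text
clock: 8.87
position: [520.0, -6.4, 176.7]
ee_rot: [0.999, -0.042, -0.024, 0.008]
contact_force: [0.2, 0.4, -5.2]
gripper_width: 14.8
```

Run:
```python
from h import *
st(); im=bar('side')
```

```text
t8.87 pos [520.   -6.4 176.7] yaw -4.9 F [ 0.2  0.4 -5.2] M [ 0.12  0.07 -0.  ] w 14.8
side 122 pitch(handle up) 51.6 yaw -7.6 ends [466.1  -7.  245.1] [608.8 -26.   63.7]
```

```bash
cat >> h.py <<'E'
def model(hx,hy,th,yaw,hz=40.):
    a=np.radians(th); b=np.radians(yaw); f=np.array([np.cos(b),np.sin(b),0]); l=np.array([-np.sin(b),np.cos(b),0]); u=np.array([0,0,1.])
    X=f*np.cos(a)-u*np.sin(a); Z=f*np.sin(a)+u*np.cos(a); C=np.array([hx,hy,hz])
    return lambda x,y,z: C+X*x+l*y+Z*(z-8)
def overlay(im,n,cands,crop,fx,out):
    r0,r1,c0,c1=crop; big=cv2.resize(im[r0:r1,c0:c1],None,fx=fx,fy=fx,interpolation=cv2.INTER_CUBIC)
    for col,c in cands:
        m=model(*c)
        for seg in [[(-258,8,14),(-20,8,14),(-20,-8,14),(-258,-8,14),(-258,8,14)],[(-258,-8,14),(-258,-8,0),(-20,-8,0)],[(8.5,15,43),(8.5,-15,43),(0,-15,0),(0,15,0)]]:
            q=proj(n,np.array([m(*p) for p in seg])); q=((q-[c0,r0]+.5)*fx-.5)
            cv2.polylines(big,[q.round().astype(np.int32)],False,col,1,cv2.LINE_AA)
    cv2.imwrite(out,big)
E
python3 - <<'E'
from h import *
im,d=optics.get_image('side')
overlay(im,'side',[((0,255,255),(636,-14,51,-4.9)),((0,255,0),(621,-13,51,-4.9))],(120,220,210,350),5.5,'pics/side7.png')
E
```

```text
(no output)
```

View pics/side7.png

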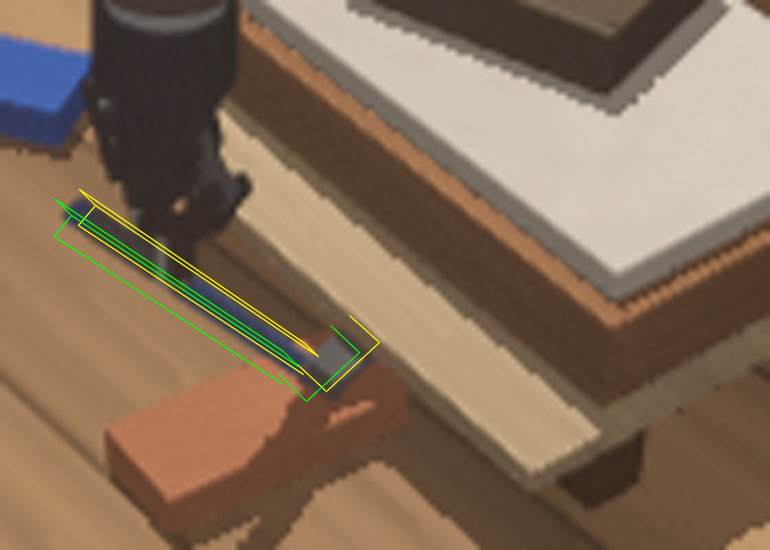

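Overlay: the yellow model (heel x 636, 51°) fits best. The heel corner is at (328,392) and the handle end at (75,210), and the real bar is slightly steeper, about 53°. The toe is about 10 mm in, so I'll push 26 mm further.

Call:
send_rows:
  steps:
    - [[0.5,0,-0.02,0,0.173],[0.5,0,-0.02,0,0.173],[0.5,0,-0.02,0,0.173],[0.5,0,-0.02,0,0.173],[0.4,0,-0.02,0,0.173],[0.2,0,0,0,0.173]]

```text
clock: 9.47
position: [548.5, -8.9, 176.5]
ee_rot: [0.999, -0.042, -0.024, 0.008]
contact_force: [-1.5, -0.2, -3.9]
gripper_width: 15.0
```

```bash
cat >> h.py <<'E'
def edge():
    im,d=optics.get_image('top'); w=cloud('top',d); z=w[...,2]
    b=(w[...,0]>668)&(w[...,0]<705)
    out=[]
    for y0 in (-120,100):
        m=b&(abs(w[...,1]-26-y0)<45)&(z>60)&(z<110); out.append(np.median(z[m]))
    # slab edge line
    ys,xs=[],[]
    P=w[(z>66)&(z<100)&(w[...,0]>600)&(w[...,0]<760)]
    for y in range(-150,210,15):
        if -50<y<40: continue
        q=P[abs(P[:,1]-y)<7]
        if len(q)>5: ys.append(y); xs.append(np.percentile(q[:,0],3))
    c=np.polyfit(ys,xs,1); m=(z>160)&(z<176)&(w[...,0]>700)&(w[...,0]<1000)&(abs(w[...,1])<200); Q=w[m]
    A=np.c_[Q[:,:2],np.ones(len(Q))]; pl=np.linalg.lstsq(A,Q[:,2],rcond=None)[0]
    print('deck z R,L',np.round(out,1),'edge',c.round(3),'top tilt deg',np.degrees(pl[:2]).round(2)); return im
E
python3 - <<'E'
from h import *
st(); im=bar('side'); edge()
E
```

```text
t9.47 pos [548.5  -8.9 176.5] yaw -4.9 F [-1.5 -0.2 -3.9] M [ 0.11  0.38 -0.04] w 15.0
side 118 pitch(handle up) 51.6 yaw -7.9 ends [495.4  -8.8 243.8] [635.5 -28.4  65.1]
deck z R,L [76.9 76.7] edge [7.10000e-02 6.60266e+02] top tilt deg [1.39 0.12]
```

The toe is now about 37 mm in, with only about 4 N on the tool. Next I'll throw the bar down along the rolling arc, checking as I go.

Call:
send_rows:
  steps:
    - [[-0.5,0,0.45,0,0.168],[-0.5,0,0.45,0,0.168],[-0.5,0,0.45,0,0.168],[-0.5,0,0.45,0,0.168],[-0.56,0,0.64,0,0.168],[-0.56,0,0.64,0,0.168]]

```text
clock: 10.07
position: [520.9, -6.6, 152.6]
ee_rot: [0.999, -0.041, -0.012, 0.008]
contact_force: [1.4, -1.6, 11.9]
gripper_width: 15.1
```

Run:
```python
from h import *
st(); im=bar('side'); edge()
```

```text
t10.07 pos [520.9  -6.6 152.6] yaw -4.7 F [ 1.4 -1.6 11.9] M [-0.68 -0.61 -0.09] w 15.1
side 139 pitch(handle up) 40.6 yaw -6.1 ends [458.3  -7.1 211.4] [640.4 -26.7  54.2]
deck z R,L [77.8 77.2] edge [6.60000e-02 6.57684e+02] top tilt deg [1.47 0.16]
```

Call:
send_rows:
  steps:
    - [[-0.66,0,0.8,0,0.165],[-0.62,0,0.85,0,0.165],[-0.6,0,0.88,0,0.165],[-0.55,0,0.9,0,0.165]]

```text
clock: 10.5
position: [502.3, -5.7, 129.7]
ee_rot: [0.999, -0.039, -0.002, 0.009]
contact_force: [-3.7, -1.2, 13.2]
gripper_width: 14.6
```

Run:
```python
from h import *
st(); im=bar('side'); edge()
```

```text
t10.50 pos [502.3  -5.7 129.7] yaw -4.4 F [-3.7 -1.2 13.2] M [-0.47  0.65 -0.26] w 14.6
side 151 pitch(handle up) 31.8 yaw -5.9 ends [435.6  -5.5 178. ] [633.7 -26.1  54.7]
deck z R,L [81.6 81.2] edge [6.4000e-02 6.5851e+02] top tilt deg [0.55 0.1 ]
```

Call:
send_rows:
  steps:
    - [[-0.52,0,0.85,0,0.165],[-0.48,0,0.87,0,0.165],[-0.44,0,0.88,0,0.165],[-0.4,0,0.9,0,0.165],[-0.36,0,0.9,0,0.165]]

```text
clock: 11.02
position: [482.0, -4.8, 93.5]
ee_rot: [0.999, -0.038, 0.004, 0.008]
contact_force: [-2.6, -1.2, 11.7]
gripper_width: 14.6
```

Run:
```python
from h import *
st(); im=bar('side'); edge()
```

```text
t11.02 pos [482.   -4.8  93.5] yaw -4.4 F [-2.6 -1.2 11.7] M [-0.15  0.58 -0.21] w 14.6
side 179 pitch(handle up) 19.7 yaw -4.7 ends [409.7  -5.6 129.2] [647.9 -25.   43.7]
deck z R,L [85.8 85.8] edge [7.00000e-02 6.58163e+02] top tilt deg [-0.24  0.06]
```

Call:
send_rows:
  steps:
    - [[-0.33,0,0.88,0,0.165],[-0.3,0,0.88,0,0.165],[-0.26,0,0.88,0,0.165],[-0.22,0,0.88,0,0.165],[-0.18,0,0.88,0,0.165],[-0.14,0,0.85,0,0.165]]

```text
clock: 11.62
position: [468.2, -4.3, 46.2]
ee_rot: [0.999, -0.038, 0.007, 0.008]
contact_force: [-2.1, -1.0, 8.5]
gripper_width: 14.9
```

Run:
```python
from h import *
st(); im=bar('side'); edge()
```

```text
t11.62 pos [468.2  -4.3  46.2] yaw -4.4 F [-2.1 -1.   8.5] M [-0.19  0.33 -0.16] w 14.9
side 190 pitch(handle up) 4.9 yaw -4.0 ends [392.7  -6.3  64.7] [645.7 -24.1  42.7]
deck z R,L [89.5 89.5] edge [8.40000e-02 6.53899e+02] top tilt deg [-0.7   0.14]
```

Call:
send_rows:
  steps:
    - [[-0.08,0,0.55,0,0.165],[-0.05,0,0.5,0,0.165],[-0.03,0,0.4,0,0.165]]

```text
clock: 11.97
position: [466.3, -4.4, 32.4]
ee_rot: [0.999, -0.039, 0.007, 0.008]
contact_force: [-4.1, -0.8, 10.4]
gripper_width: 15.0
```

Run:
```python
from h import *
st(); im=bar('side'); edge()
```

```text
t11.97 pos [466.3  -4.4  32.4] yaw -4.4 F [-4.1 -0.8 10.4] M [-0.06  0.74 -0.26] w 15.0
side 191 pitch(handle up) 0.1 yaw -3.6 ends [392.6  -7.7  44.1] [643.4 -23.4  43.5]
deck z R,L [89.6 90.3] edge [8.60000e-02 6.53017e+02] top tilt deg [-0.73  0.1 ]
```

The bar is flat and the deck has risen about 13 mm at its front. Now release and lift clear.

Call:
send_rows:
  steps:
    - [[0,0,0,0,0.25],[0,0,0,0,0.5],[0,0,0,0,0.7],[0,0,-1,0,0.7],[0,0,-3,0,0.7],[0,0,-4,0,0.7],[0,0,-4,0,0.7]]

```text
clock: 12.65
position: [457.5, -4.1, 146.4]
ee_rot: [0.999, -0.039, -0.007, 0.012]
contact_force: [1.0, 0.7, -1.0]
gripper_width: 59.8
```

Run:
```python
from h import *
s,r=st(); print(r.as_matrix().round(3)); im=bar('side'); t=edge(); bar('top')
cv2.imwrite('pics/c8.png',np.vstack([cv2.resize(im[120:260,170:400],(690,420),interpolation=cv2.INTER_CUBIC)]))
to([440,-285,130],-19.4)
```

```text
t12.65 pos [457.5  -4.1 146.4] yaw -4.4 F [ 1.   0.7 -1. ] M [ 0.08 -0.19  0.04] w 59.8
[[ 0.997 -0.077 -0.015]
 [-0.077 -0.997 -0.024]
 [-0.013  0.025 -1.   ]]
side 208 pitch(handle up) 0.5 yaw -4.7 ends [392.6  -3.8  44.8] [643.6 -24.5  42.6]
deck z R,L [89.7 90.6] edge [8.70000e-02 6.53153e+02] top tilt deg [-0.68  0.1 ]
top 88 pitch(handle up) 0.8 yaw -5.1 ends [395.2   4.   47.4] [646.9 -18.5  44. ]
t12.80 pos [460.8  -3.  148.9] yaw -4.4 F [-0.3 -0.2 -0.4] M [0.12 0.04 0.  ] w 59.9
shift cm [ 0.1  28.23  2.48] turn 0.262
```

View pics/c8.png

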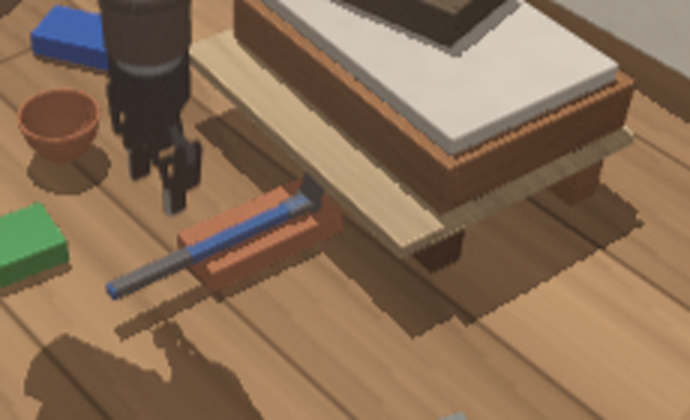

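The bar lies flat on the block with its toe under the deck at crop (310,190), holding the slab up untouched. Next is the shim on the right.

Call:
send_rows:
  steps:
    - [[0,3,0,0,0.7],[0,4,0,0,0.7],[0,4,0,0,0.7],[0,4,0.5,0,0.7],[0,4,1,0,0.6],[0,4,1,0,0.6],[0,4,1,0.1,0.6],[0,1,1,0.1,0.6],[0,0,1,0.06,0.6],[0,0,0,0,0.6]]

```text
clock: 13.63
position: [433.0, -290.0, 87.7]
ee_rot: [0.985, -0.171, -0.007, 0.008]
contact_force: [-0.0, 0.6, 0.2]
gripper_width: 51.3
```

Run:
```python
from h import *
to([437.5,-284.4,10],-19.4)
```

```text
t13.63 pos [ 433.  -290.    87.7] yaw -19.7 F [-0.   0.6  0.2] M [ 0.03 -0.03  0.01] w 51.3
shift cm [ 0.33 -0.83  7.75] turn -0.005
```

Call:
send_rows:
  steps:
    - [[0.2,-0.5,1.5,0,0.6],[0.1,-0.3,2,0,0.6],[0,0,2.2,0,0.6],[0,0,1.5,0,0.6],[0,0,0.4,0,0.6],[0,0,0,0,0.6]]

```text
clock: 14.13
position: [434.7, -282.5, 5.6]
ee_rot: [0.986, -0.165, -0.012, 0.008]
contact_force: [0.6, -0.0, 0.2]
gripper_width: 51.7
```

Run:
```python
from h import *
to([437.5,-284.4,2],-19.4)
im,d=optics.get_image('side')
p=proj('side',[[437.5,-284.4,6]])[0]; print(p); u,v=p.astype(int)
cv2.imwrite('pics/s9.png',cv2.resize(im[v-50:v+40,u-70:u+70],None,fx=5,fy=5,interpolation=cv2.INTER_CUBIC))
```

```text
t14.13 pos [ 434.7 -282.5    5.6] yaw -19.0 F [ 0.6 -0.   0.2] M [-0.   -0.06  0.04] w 51.7
shift cm [0.33 0.08 0.36] turn 0.007
[276.93596686 275.14202405]
```

View pics/s9.png

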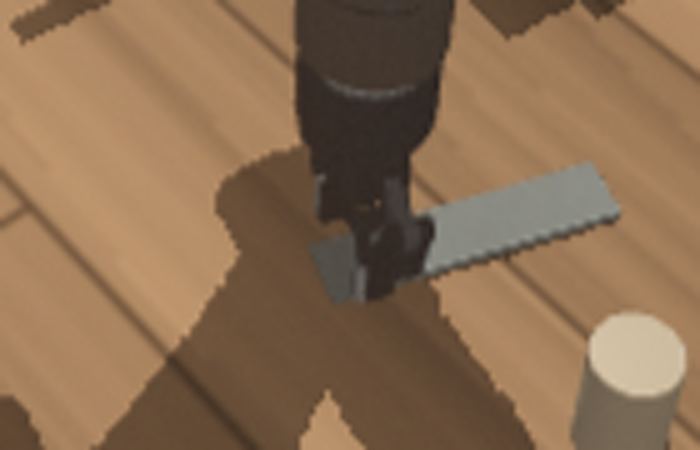

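The fingers straddle the shim near its near end at (385,245). Descending to the bench in small steps.

Call:
send_rows:
  steps:
    - [[0,0,0.2,0,0.6],[0,0,0.2,0,0.6],[0,0,0.1,0,0.6]]

```text
clock: 14.43
position: [436.7, -282.6, 3.1]
ee_rot: [0.986, -0.164, -0.009, 0.008]
contact_force: [0.0, -0.5, 0.4]
gripper_width: 51.2
```

```bash
python3 -c "
from h import *
st()"
```

```text
t14.43 pos [ 436.7 -282.6    3.1] yaw -18.9 F [ 0.  -0.5  0.4] M [0.01 0.03 0.02] w 51.2
```

Call:
send_rows:
  steps:
    - [[0,0,0.2,0,0.6],[0,0,0.2,0,0.6],[0,0,0.2,0,0.6]]

```text
clock: 14.68
position: [438.0, -283.0, -1.3]
ee_rot: [0.986, -0.163, -0.007, 0.009]
contact_force: [-0.8, -0.1, -0.9]
gripper_width: 50.9
```

```bash
python3 -c "
from h import *
st()"
```

```text
t14.68 pos [ 438.  -283.    -1.3] yaw -18.8 F [-0.8 -0.1 -0.9] M [ 0.07 -0.02  0.01] w 50.9
```

Call:
send_rows:
  steps:
    - [[0,0,0.05,0,0.5],[0,0,0,0,0.3],[0,0,0,0,0.3],[0,0,0,0,0.3]]

```text
clock: 15.02
position: [439.0, -283.0, -0.2]
ee_rot: [0.987, -0.163, -0.006, 0.009]
contact_force: [-0.5, 0.1, -0.5]
gripper_width: 37.8
```

```bash
python3 -c "
from h import *
st()"
```

```text
t15.02 pos [ 4.39e+02 -2.83e+02 -2.00e-01] yaw -18.8 F [-0.5  0.1 -0.5] M [ 0.02 -0.09  0.01] w 37.8
```

Call:
send_rows:
  steps:
    - [[0,0,-1,0,0.3],[0,0,-1.5,0,0.3],[0,0,0,-0.1,0.3],[0,-2,0,-0.1,0.3],[0.5,-3,0,-0.06,0.3],[0.7,-3.5,0,0,0.3],[0.7,-3.5,0,0,0.3],[0.7,-3.5,0,0,0.3],[0.5,-2,0,0,0.3],[0,0,0,0,0.3]]

```text
clock: 15.85
position: [486.5, -106.0, 25.7]
ee_rot: [0.999, -0.031, -0.007, 0.008]
contact_force: [-0.3, -0.2, -1.4]
gripper_width: 37.7
```

Run:
```python
from h import *
s,r=st(); print(r.as_matrix()[:,2].round(3))
to([485,-85,10],-3.9)
for n in ('top','side'):
    im,d=optics.get_image(n); w=cloud(n,d); h=cv2.cvtColor(im,cv2.COLOR_BGR2HSV)
    m=(h[...,1]<75)&(h[...,2]>60)&(w[...,2]>-5)&(w[...,2]<60)&(w[...,0]>400)&(w[...,0]<700)&(w[...,1]<-60)&(w[...,1]>-220)
    n_,l,stt,c=cv2.connectedComponentsWithStats(m.astype(np.uint8))
    k=1+np.argmax(stt[1:,4]); P=w[l==k]; rr=cv2.minAreaRect(P[:,:2].astype(np.float32)); A=np.c_[P[:,:2]-P[:,:2].mean(0),np.ones(len(P))]; pl=np.linalg.lstsq(A,P[:,2],rcond=None)[0]
    print(n,len(P),np.round(rr[0],1),np.round(rr[1],1),rr[2],'plane',pl[:2].round(3),pl[2].round(1))
    if n=='top':
        cv2.imwrite('pics/t10.png',cv2.resize(im[80:230,170:330],None,fx=4,fy=4,interpolation=cv2.INTER_CUBIC))
    print('edge') if 0 else None
```

```text
t15.85 pos [ 486.5 -106.    25.7] yaw -3.5 F [-0.3 -0.2 -1.4] M [ 0.01  0.06 -0.02] w 37.7
[-0.015 -0.015 -1.   ]
t15.85 pos [ 486.5 -106.    25.7] yaw -3.5 F [-0.3 -0.2 -1.4] M [ 0.01  0.06 -0.02] w 37.7
shift cm [-0.25 -2.11  1.54] turn 0.006
top 187 [ 608.5 -118.3] [42.6 62.1] 87.99755859375 plane [0.014 0.14 ] 27.5
side 322 [ 567.8 -120. ] [159.8  62.7] 6.718010902404785 plane [-0.046 -0.041] 28.1
```

View pics/t10.png

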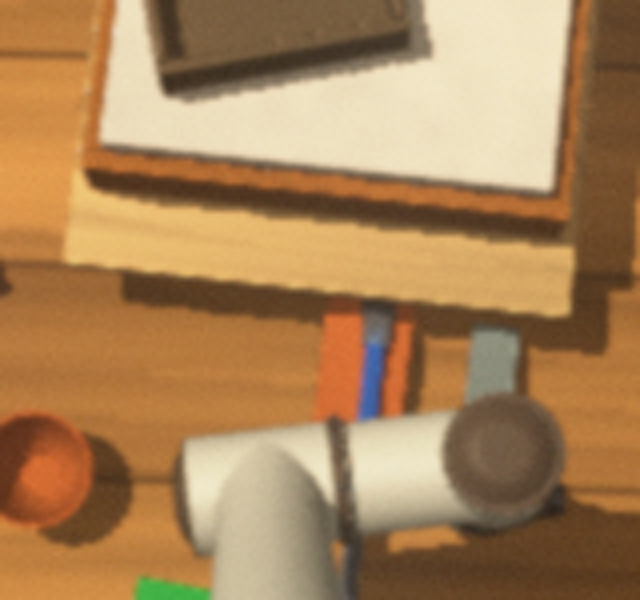

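The shim is held with its nose edge at (475..520,330), and the deck's front edge runs from (64,262) to (573,317). Computing the insertion from these.

Run:
```python
from h import *
f=lambda u,v,z: ray('top',(u/4+170-.375,v/4+80-.375),z)[:2]
L,Rr=f(64,262,92),f(573,317,92); n1,n2=f(473,328,28),f(520,332,28)
mid=(L+Rr)/2; y=(L-Rr)/np.linalg.norm(L-Rr); x=np.array([y[1],-y[0]])
print(L.round(1),Rr.round(1),np.linalg.norm(L-Rr).round(1),'mid',mid.round(1),'yaw',np.degrees(np.arctan2(x[1],x[0])).round(2),'nose',((n1+n2)/2).round(1))
s,r=st(); p=s['position'][:2]
print('nose-tcp',((n1+n2)/2-p).round(1))
for xs in(-166,-56): print(xs,(mid+x*xs-y*123).round(1))
to([*(mid+x*-166-y*123),10],np.degrees(np.arctan2(x[1],x[0])))
# block right side line ends
print('block R',f(400,410,32).round(1),f(415,318,32).round(1))
```

```text
[674.4 243.3] [ 638.  -177.4] 422.2 mid [656.2  33. ] yaw -4.95 nose [ 637.3 -119.4]
t15.95 pos [ 485.  -108.2   25.4] yaw -3.7 F [ 0.6 -0.1 -1.3] M [-0.03  0.02  0.01] w 38.1
nose-tcp [152.3 -11.2]
-166 [480.2 -75.3]
-56 [589.8 -84.7]
t15.95 pos [ 485.  -108.2   25.4] yaw -3.7 F [ 0.6 -0.1 -1.3] M [-0.03  0.02  0.01] w 38.1
shift cm [-0.67 -3.28  1.5 ] turn 0.022
block R [565.7 -38.1] [645.3 -49.4]
```

Call:
send_rows:
  steps:
    - [[-0.2,-0.9,0,0,0.3],[-0.2,-0.9,0.5,0,0.3],[-0.2,-0.9,0.8,0.01,0.3],[0,0,0.7,0,0.3],[0,0,0.3,0,0.3],[0,0,0,0,0.3]]

```text
clock: 16.45
position: [477.6, -83.7, 0.7]
ee_rot: [0.999, -0.041, -0.009, 0.008]
contact_force: [-0.5, 0.6, -0.7]
gripper_width: 37.9
```

Run:
```python
from h import *
s,r=st(); print(r.as_matrix()[:,2].round(3))
to([590.2,-89.7,1.5],-4.5)
```

```text
t16.45 pos [477.6 -83.7   0.7] yaw -4.7 F [-0.5  0.6 -0.7] M [ 0.08 -0.13  0.04] w 37.9
[-0.018 -0.015 -1.   ]
t16.45 pos [477.6 -83.7   0.7] yaw -4.7 F [-0.5  0.6 -0.7] M [ 0.08 -0.13  0.04] w 37.9
shift cm [11.27 -0.32 -0.28] turn -0.004
```

Call:
send_rows:
  steps:
    - [[0.5,-0.04,-0.12,0,0.3],[0.8,-0.04,-0.03,0,0.3],[0.8,-0.04,-0.03,0,0.3],[0.8,-0.04,-0.03,0,0.3],[0.8,-0.04,-0.03,0,0.3],[0.8,-0.04,-0.03,0,0.3],[0.8,-0.04,-0.03,0,0.3],[0.5,0,-0.02,0,0.3]]

```text
clock: 17.12
position: [542.2, -88.0, 3.4]
ee_rot: [0.999, -0.042, -0.008, 0.008]
contact_force: [0.3, -0.4, -0.4]
gripper_width: 37.6
```

Run:
```python
from h import *
to([590.2,-89.7,1.5],-4.5)
```

```text
t17.12 pos [542.2 -88.    3.4] yaw -4.9 F [ 0.3 -0.4 -0.4] M [ 0.03 -0.01  0.01] w 37.6
shift cm [ 4.8  -0.24  0.11] turn -0.007
```

Call:
send_rows:
  steps:
    - [[0,0,0.2,0,0.3],[0.7,-0.04,-0.01,-0.005,0.3],[0.7,-0.04,-0.02,0,0.3],[0.7,-0.04,-0.02,0,0.3]]

```text
clock: 17.45
position: [564.5, -88.7, 1.0]
ee_rot: [0.999, -0.04, -0.009, 0.008]
contact_force: [-1.0, 0.6, -1.0]
gripper_width: 37.4
```

Run:
```python
from h import *
to([590.2,-89.7,1.5],-4.5)
```

```text
t17.45 pos [564.5 -88.7   1. ] yaw -4.6 F [-1.   0.6 -1. ] M [ 0.06  0.01 -0.05] w 37.4
shift cm [ 2.57 -0.1  -0.1 ] turn -0.002
```

Call:
send_rows:
  steps:
    - [[0.7,-0.02,-0.03,0,0.3],[0.7,-0.02,-0.02,0,0.3],[0.7,-0.02,-0.02,0,0.3],[0.4,0,0,0,0.3],[0,0,0,0,0.3]]

```text
clock: 17.87
position: [594.3, -90.1, 1.3]
ee_rot: [0.999, -0.04, -0.008, 0.008]
contact_force: [-0.7, 0.5, -0.5]
gripper_width: 37.5
```

Run:
```python
from h import *
to([590.2,-89.7,1],-4.5)
im,d=optics.get_image('side'); w=cloud('side',d)
h=cv2.cvtColor(im,cv2.COLOR_BGR2HSV)
edge()
```

```text
t17.87 pos [594.3 -90.1   1.3] yaw -4.6 F [-0.7  0.5 -0.5] M [ 0.03  0.02 -0.04] w 37.5
shift cm [-0.42 -0.01  0.04] turn -0.001
deck z R,L [89.5 90. ] edge [-2.00000e-03  6.68889e+02] top tilt deg [-0.74  0.11]
```

Call:
send_rows:
  steps:
    - [[-0.2,0,0.1,0,0.3],[0,0,0.05,0,0.5],[0,0,0,0,0.6],[0,0,0,0,0.6],[0,0,-1,0,0.6],[-0.5,0,-2,0,0.6],[-1,0,-3,0,0.6],[-1.5,0,-4,0,0.6],[-2.5,0,-3,0,0.6]]

```text
clock: 18.72
position: [535.8, -84.0, 130.1]
ee_rot: [0.999, -0.04, -0.016, 0.009]
contact_force: [0.8, -0.0, 1.4]
gripper_width: 51.2
```

```bash
cat >> h.py <<'E'
def shim():
    for n in ('top','side'):
        im,d=optics.get_image(n); w=cloud(n,d); h=cv2.cvtColor(im,cv2.COLOR_BGR2HSV)
        m=(h[...,1]<75)&(h[...,2]>40)&(w[...,2]>-6)&(w[...,2]<18)&(w[...,0]>520)&(w[...,0]<680)&(w[...,1]<-60)&(w[...,1]>-130)
        N,l,s,c=cv2.connectedComponentsWithStats(m.astype(np.uint8)); k=1+np.argmax(s[1:,4]); P=w[l==k]
        print(n,len(P),'x',np.percentile(P[:,0],[1,99]).round(1),'y',np.percentile(P[:,1],[1,99]).round(1),'z',np.median(P[:,2]).round(1))
E
python3 - <<'E'
from h import *
to([460,-4,100],-4.5); shim(); edge(); bar('side')
E
```

```text
t18.72 pos [535.8 -84.  130.1] yaw -4.6 F [ 0.8 -0.   1.4] M [ 0.06 -0.21  0.  ] w 51.2
shift cm [-8.1  -7.43  3.11] turn -0.002Traceback (most recent call last):
  File "<stdin>", line 2, in <module>
  File "h.py", line 62, in shim
    N,l,s,c=cv2.connectedComponentsWithStats(m.astype(np.uint8)); k=1+np.argmax(s[1:,4]); P=w[l==k]
                                                                      ~~~~~~~~~^^^^^^^^^
    return _wrapfunc(a, 'argmax', axis=axis, out=out, **kwds)
    return bound(*args, **kwds)
ValueError: attempt to get argmax of an empty sequence
```

Call:
send_rows:
  steps:
    - [[-1.8,-1.8,0.5,0,0.6],[-1.8,-1.9,0.8,0,0.6],[-1.8,-1.9,0.8,0,0.6],[-1.8,-1.8,0.8,0,0.6],[0,0,0,0,0.6]]

```text
clock: 19.18
position: [466.8, -2.9, 116.3]
ee_rot: [0.999, -0.042, -0.003, 0.006]
contact_force: [-0.4, 0.0, -0.5]
gripper_width: 51.3
```

Run:
```python
from h import *
to([466,-4.4,27],-4.5); bar('side'); shim(); edge()
```

```text
t19.18 pos [466.8  -2.9 116.3] yaw -4.8 F [-0.4  0.  -0.5] M [0.02 0.11 0.03] w 51.3
shift cm [-0.03  0.05  8.93] turn -0.005
side 204 pitch(handle up) 0.8 yaw -4.8 ends [392.5  -3.8  45.7] [632.4 -23.8  42.5]
top 254 x [568.2 655.5] y [-108.7  -70.9] z 3.7
side 336 x [565.7 678.9] y [-122.4  -73.3] z 4.4
deck z R,L [89.7 90.1] edge [8.70000e-02 6.53105e+02] top tilt deg [-0.74  0.07]
```

Call:
send_rows:
  steps:
    - [[0,0.05,2,0,0.6],[0,0,3,0,0.6],[0,0,2.5,0,0.6],[0,0,1.4,0,0.6],[0,0,0,0,0.4],[0,0,0,0,0.25],[0,0,0,0,0.168],[0,0,0,0,0.165],[0,0,0,0,0.165]]

```text
clock: 20.13
position: [481.3, -8.4, 29.7]
ee_rot: [0.999, -0.045, 0.006, 0.004]
contact_force: [0.2, 3.4, -5.6]
gripper_width: 15.1
```

Run:
```python
from h import *
s,r=st(); print(r.as_matrix()[:,2].round(3)); bar('side')
```

```text
t20.13 pos [481.3  -8.4  29.7] yaw -5.2 F [ 0.2  3.4 -5.6] M [0.85 0.36 0.43] w 15.1
[ 0.011 -0.009 -1.   ]
side 146 pitch(handle up) 0.3 yaw -3.4 ends [391.3  -9.9  44.2] [620.  -23.6  43. ]
```

Call:
send_rows:
  steps:
    - [[0.03,-0.05,-0.5,0,0.165],[0.05,-0.05,-0.6,0,0.165],[0.08,0,-0.6,0,0.165],[0.1,0,-0.6,0,0.165]]

```text
clock: 20.52
position: [479.1, -7.8, 52.2]
ee_rot: [0.999, -0.045, 0.001, 0.005]
contact_force: [-1.6, 3.1, -7.5]
gripper_width: 15.0
```

Run:
```python
from h import *
s,r=st(); print(r.as_matrix()[:,2].round(3)); bar('side'); edge()
```

```text
t20.52 pos [479.1  -7.8  52.2] yaw -5.2 F [-1.6  3.1 -7.5] M [0.92 0.78 0.5 ] w 15.0
[ 0.001 -0.011 -1.   ]
side 166 pitch(handle up) 7.5 yaw -3.4 ends [389.5  -9.8  77.1] [638.3 -24.5  44.3]
deck z R,L [88.7 88.8] edge [8.60000e-02 6.52644e+02] top tilt deg [-0.54  0.15]
```

Call:
send_rows:
  steps:
    - [[0.16,-0.04,-0.7,0,0.165],[0.2,-0.04,-0.7,0,0.165],[0.23,0,-0.7,0,0.165],[0.27,0,-0.7,0,0.165]]

```text
clock: 20.95
position: [484.3, -7.9, 82.5]
ee_rot: [0.999, -0.046, -0.002, 0.006]
contact_force: [-2.2, 1.7, -6.6]
gripper_width: 15.0
```

Run:
```python
from h import *
s,r=st(); print(r.as_matrix()[:,2].round(3)); bar('side'); edge()
```

```text
t20.95 pos [484.3  -7.9  82.5] yaw -5.2 F [-2.2  1.7 -6.6] M [0.99 1.01 0.36] w 15.0
[-0.005 -0.011 -1.   ]
side 168 pitch(handle up) 18.0 yaw -4.3 ends [397.1  -8.1 122.5] [637.6 -26.   44.2]
deck z R,L [85.8 85.4] edge [8.70000e-02 6.51936e+02] top tilt deg [-0.18  0.09]
```

Call:
send_rows:
  steps:
    - [[0.4,0,-0.68,0,0.165],[0.42,0,-0.68,0,0.165],[0.45,0,-0.68,0,0.165],[0.48,0,-0.66,0,0.165]]

```text
clock: 21.38
position: [502.4, -9.7, 113.8]
ee_rot: [0.999, -0.047, -0.002, 0.005]
contact_force: [-0.3, -0.4, -6.4]
gripper_width: 14.9
```

Run:
```python
from h import *
s,r=st(); print(r.as_matrix()[:,2].round(3)); bar('side'); edge()
```

```text
t21.38 pos [502.4  -9.7 113.8] yaw -5.3 F [-0.3 -0.4 -6.4] M [0.09 0.45 0.  ] w 14.9
[-0.005 -0.011 -1.   ]
side 155 pitch(handle up) 29.3 yaw -5.2 ends [419.1  -9.3 170.4] [640.2 -29.6  45.7]
deck z R,L [84.1 83.8] edge [8.80000e-02 6.51455e+02] top tilt deg [0.09 0.12]
```

The slab is level and resting on the shim (deck 84.0, tilt 0.1°), and the tool carries only the bar's weight. I'll raise the handle further with an eased grip to drop the toe clear.

Call:
send_rows:
  steps:
    - [[0.28,0,-0.45,0,0.172],[0.3,0,-0.45,0,0.174],[0.3,0,-0.45,0,0.175],[0.33,0,-0.45,0,0.175],[0.35,0,-0.45,0,0.175],[0.35,0,-0.45,0,0.175]]

```text
clock: 21.98
position: [523.6, -12.4, 142.1]
ee_rot: [0.999, -0.048, -0.002, 0.006]
contact_force: [-0.6, 0.3, -7.1]
gripper_width: 15.3
```

Run:
```python
from h import *
s,r=st(); print(r.as_matrix()[:,2].round(3)); bar('side'); edge()
```

```text
t21.98 pos [523.6 -12.4 142.1] yaw -5.5 F [-0.6  0.3 -7.1] M [0.06 0.38 0.06] w 15.3
[-0.005 -0.011 -1.   ]
side 132 pitch(handle up) 39.4 yaw -6.0 ends [447.4 -11.8 211.4] [637.5 -31.9  54.7]
deck z R,L [84.  83.6] edge [8.80000e-02 6.51105e+02] top tilt deg [0.1  0.11]
```

Call:
send_rows:
  steps:
    - [[0.35,0,-0.4,0,0.176],[0.35,0,-0.4,0,0.176],[0,0,0,0,0.17],[-0.6,0,0,0,0.168],[-0.7,0,0,0,0.168]]

```text
clock: 22.5
position: [520.0, -11.5, 150.9]
ee_rot: [0.999, -0.049, -0.0, 0.005]
contact_force: [0.4, -1.3, -6.2]
gripper_width: 14.9
```

Run:
```python
from h import *
s,r=st(); print(r.as_matrix()[:,2].round(3)); bar('side'); edge()
```

```text
t22.50 pos [520.  -11.5 150.9] yaw -5.6 F [ 0.4 -1.3 -6.2] M [0.09 0.22 0.01] w 14.9
[-0.001 -0.01  -1.   ]
side 124 pitch(handle up) 42.8 yaw -6.6 ends [446.7 -10.  225. ] [625.1 -30.6  58.5]
deck z R,L [84.2 84.1] edge [8.80000e-02 6.51551e+02] top tilt deg [0.13 0.12]
```

Call:
send_rows:
  steps:
    - [[-0.7,0,0,0,0.168],[-0.7,0,0,0,0.168],[-0.7,0,0,0,0.168],[-0.7,0,0,0,0.168],[-0.8,0,0,0,0.168],[-0.8,0,0,0,0.168],[-0.8,0,0,0,0.168],[-0.5,0,0,0,0.168],[0,0,0,0,0.168]]

```text
clock: 23.35
position: [453.4, -5.8, 151.6]
ee_rot: [0.999, -0.048, -0.001, 0.005]
contact_force: [-0.1, -0.4, -4.9]
gripper_width: 15.2
```

Run:
```python
from h import *
s,r=st(); print(r.as_matrix()[:,2].round(3)); bar('side'); edge()
```

```text
t23.35 pos [453.4  -5.8 151.6] yaw -5.5 F [-0.1 -0.4 -4.9] M [0.05 0.24 0.  ] w 15.2
[-0.003 -0.01  -1.   ]
side 132 pitch(handle up) 43.2 yaw -7.0 ends [379.   -3.7 227.8] [545.  -24.2  71. ]
deck z R,L [84.1 83.8] edge [8.70000e-02 6.51218e+02] top tilt deg [0.07 0.09]
```

Drawn out: heel near x 580, toe near 607, deck edge at 652. I'll lower the handle here, then slide the bar forward on the block so that its weight rests over the block while the toe stays clear of the deck.

Call:
send_rows:
  steps:
    - [[-0.6,0,0.67,0,0.168],[-0.95,0,1.2,0,0.168],[-0.85,0,1.28,0,0.168],[-0.75,0,1.33,0,0.168],[-0.63,0,1.38,0,0.168],[-0.52,0,1.42,0,0.168],[-0.38,0,1.45,0,0.168]]

```text
clock: 24.03
position: [412.6, -0.9, 67.7]
ee_rot: [0.999, -0.047, 0.008, 0.004]
contact_force: [-2.2, -0.2, -0.3]
gripper_width: 15.1
```

Run:
```python
from h import *
s,r=st(); print(r.as_matrix()[:,2].round(3)); bar('side'); edge()
```

```text
t24.03 pos [412.6  -0.9  67.7] yaw -5.4 F [-2.2 -0.2 -0.3] M [ 0.08  0.45 -0.03] w 15.1
[ 0.015 -0.008 -1.   ]
side 169 pitch(handle up) 12.6 yaw -3.6 ends [426.  -10.3  75. ] [564.1 -19.1  44.1]
deck z R,L [84.8 84.2] edge [8.80000e-02 6.51455e+02] top tilt deg [0.08 0.08]
```

Call:
send_rows:
  steps:
    - [[-0.25,0,1.1,0,0.168],[-0.15,0,0.8,0,0.168],[0.7,0,0,0,0.168],[0.8,0,0,0,0.168],[0.8,0,0,0,0.168],[0.8,0,0,0,0.168],[0.7,0,0,0,0.168],[0,0,0,0,0.168]]

```text
clock: 24.8
position: [455.8, -3.5, 52.1]
ee_rot: [0.999, -0.046, 0.01, 0.004]
contact_force: [0.8, -0.1, -5.4]
gripper_width: 15.4
```

Run:
```python
from h import *
s,r=st(); print(r.as_matrix()[:,2].round(3)); bar('side'); bar('top'); edge()
```

```text
t24.80 pos [455.8  -3.5  52.1] yaw -5.3 F [ 0.8 -0.1 -5.4] M [ 0.09  0.28 -0.01] w 15.4
[ 0.02  -0.008 -1.   ]
side 166 pitch(handle up) 6.5 yaw -4.2 ends [362.   -4.5  72.6] [609.9 -22.7  44.1]
top 92 pitch(handle up) 8.2 yaw -5.1 ends [364.3   5.6  79.9] [611.3 -16.6  44.1]
deck z R,L [83.9 84. ] edge [8.70000e-02 6.51358e+02] top tilt deg [0.1 0.1]
```

Call:
send_rows:
  steps:
    - [[0.35,0,0.4,0,0.168],[-0.04,0,0.6,0,0.168],[-0.03,0,0.5,0,0.168],[0,0,0.3,0,0.168],[0,0,0.1,0,0.168]]

```text
clock: 25.37
position: [455.8, -4.4, 31.9]
ee_rot: [0.999, -0.046, 0.01, 0.003]
contact_force: [-1.2, 0.8, -1.5]
gripper_width: 15.1
```

Run:
```python
from h import *
s,r=st(); print(r.as_matrix()[:,2].round(3)); bar('side'); bar('top'); edge()
```

```text
t25.37 pos [455.8  -4.4  31.9] yaw -5.3 F [-1.2  0.8 -1.5] M [-0.03  0.01  0.01] w 15.1
[ 0.019 -0.008 -1.   ]
side 167 pitch(handle up) -0.9 yaw -4.3 ends [362.2  -4.4  39.5] [613.8 -23.5  43.4]
top 88 pitch(handle up) -0.1 yaw -3.1 ends [528.9 -10.7  43.5] [612.3 -15.1  43.6]
deck z R,L [84.  84.3] edge [8.80000e-02 6.51432e+02] top tilt deg [0.08 0.09]
```

Call:
send_rows:
  steps:
    - [[0,0,-0.3,0,0.168],[0.5,0,0,0,0.168],[0,0,0.05,0,0.168]]

```text
clock: 25.77
position: [461.2, -4.7, 35.2]
ee_rot: [0.999, -0.046, 0.01, 0.004]
contact_force: [1.3, 0.5, -4.9]
gripper_width: 14.8
```

Run:
```python
from h import *
s,r=st(); bar('side'); edge()
im,d=optics.get_image('top'); w=cloud('top',d); h=cv2.cvtColor(im,cv2.COLOR_BGR2HSV).astype(int)
m=((h[...,0]<9)|(h[...,0]>172))&(h[...,1]>150)&(w[...,2]>24)&(w[...,2]<42)&(abs(w[...,1])<60)&(w[...,0]>470)&(w[...,0]<680)
P=w[m]; print('block x',np.percentile(P[:,0],[0.5,2,98]).round(1),'y',np.percentile(P[:,1],[2,98]).round(1),len(P))
```

```text
t25.77 pos [461.2  -4.7  35.2] yaw -5.2 F [ 1.3  0.5 -4.9] M [ 0.05 -0.07  0.  ] w 14.8
side 172 pitch(handle up) 0.5 yaw -4.0 ends [366.3  -6.   45.6] [620.7 -23.7  43.6]
deck z R,L [84.3 83.7] edge [8.70000e-02 6.51491e+02] top tilt deg [0.12 0.11]
block x [545.5 545.5 576.3] y [-25.5   0.7] 4
```

Call:
send_rows:
  steps:
    - [[0,0,0.1,0,0.175],[0,0,0,0,0.19],[0,0,0,0,0.3],[0,0,0,0,0.6],[0,0,0,0,0.6],[0,0,-1,0,0.6],[0,0,-3,0,0.6],[0,0,-4,0,0.6],[-1,0,-4,0,0.6],[-1,0,-3,0,0.6]]

```text
clock: 26.75
position: [437.0, -2.4, 185.4]
ee_rot: [0.999, -0.046, 0.004, 0.006]
contact_force: [0.3, 0.2, 0.5]
gripper_width: 51.3
```

Run:
```python
from h import *
s,r=st(); bar('side'); edge(); shim()
im,d=optics.get_image('side'); t,_=optics.get_image('top')
a=cv2.resize(im[120:260,170:400],(560,341),interpolation=cv2.INTER_CUBIC); b=cv2.resize(t[110:270,170:350],(288,256))
b=cv2.resize(t[120:250,200:340],(240,223),interpolation=cv2.INTER_CUBIC); c=np.zeros((341,240,3),np.uint8); c[:223]=b
cv2.imwrite('pics/final.png',np.hstack([a,c]))
```

```text
t26.75 pos [437.   -2.4 185.4] yaw -5.2 F [0.3 0.2 0.5] M [ 0.08 -0.13  0.  ] w 51.3
side 194 pitch(handle up) 0.0 yaw -5.3 ends [364.4  -1.5  42.4] [592.3 -22.7  42.3]
deck z R,L [83.9 83.7] edge [8.80000e-02 6.51387e+02] top tilt deg [0.08 0.1 ]
top 246 x [569.3 651.9] y [-108.8  -70.9] z 3.8
side 332 x [565.5 678.5] y [-121.2  -72.5] z 4.6
```

View pics/final.png

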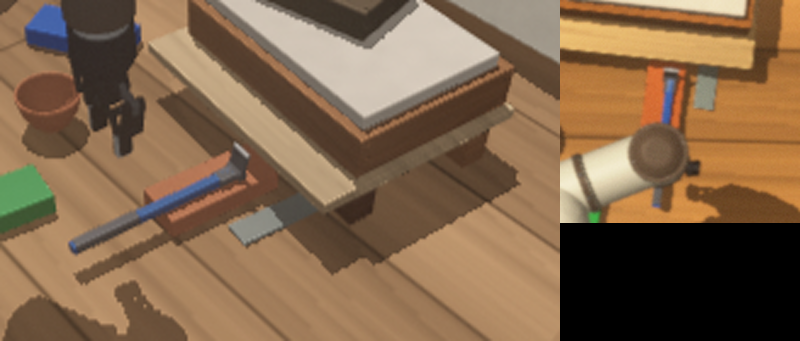

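```bash
python3 -c "
from h import *
job.job_done()"
```

```text
the job is handed in; nothing more can be done
```

The job is done in the order asked and handed in at about 27 s, with the gripper clear of everything.

I levered the slab up with the bar over the block and left the bar thrown flat. The shim then went under the front bearer to the right of the block, and I let the slab down on it. I drew the bar out at about 43° and laid it flat on the block.

**Last checks**
- **Slab:** it is level within about 0.1° in the depth data, and its height did not change after it settled.
- **Shim:** it stands about 80 mm out in front of the deck, which puts its nose about at the bearer's back face (estimated, not seen).
- **Bar:** it lies flat at 0.0° pitch, with its toe visibly clear of the deck's front edge.
- **Forces:** the highest tool force I read was about 13 N, but I only read it between moves. The force on the block was not measured directly.

**What went less smoothly or disagreed**
- **Bar grip:** the bar first came up level with its heel off the block, because the pads held it too firmly. I eased the grip so it could pivot.
- **Bar position:** my estimates of where the heel was disagreed by 5 to 15 mm.
- **While lowering:** the bar crept back about 8 mm, so by my estimate the toe was only about 12 mm in before the slab touched the shim.
- **Slab yaw:** it measured about 1° different after the lift than at the start, and the deck's middle about 6 mm to the left. I can't tell measurement error from a small real turn.

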